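# Heft the battery cases and power the torch

## Robot

A 6-joint arm with a two-finger parallel gripper is mounted at the origin on the work surface. World frame = base frame: x ahead of the robot, y to its left, z up, the work surface at z = 0. Lengths are in mm, angles in rad, forces in N, time in s.
With the tool pointing down it reaches from about 350 to 975 mm from the base axis. Payload 7.1 kg.
Tool frame: the origin (TCP) lies at the very end of the fingers, on their centre line; the grasp point (between the pads) lies 19 mm behind it; z points along the fingers, y is the line along which they close (so a half turn about z gives the same grasp; the last joint's range is limited). The gripper opens to 88 mm and grips with 3 to 60 N. Pads are 20 mm wide; open, the fingers measure 115 mm over their backs; the gripper's body (75 mm by 178 mm) begins 61 mm behind the grasp point.
Start: joints at [1.173, 0.423, 1.63, -0, 1.089, -0.019], TCP at [231.096, 580.689, 222.675] pointing down, gripper open.
Joint ranges: [-3, 3], [-0.9, 2.11], [0.09, 2.58], [-1.31, 4.45], [0.11, 2.69], [-2.54, 2.54]. Speed limits (rad/s): [2.39, 2.39, 3.01, 3.14, 3.14, 3.14].

## Interface

Orientations are given as a rotation vector (axis times angle).
In Python, from workcell import ctrl, optics gives the robot as it stands.
- The arm moves only by the shell command python3 -m jog 'ROWS'. ROWS is JSON, a list of rows, each a list of 7 numbers: the shift along the tool's x, y, z in units of 40 mm (1.0 is 40 mm), then the turn, a rotation vector about the tool's x, y, z in units of 6 degrees (1.0 is 6 degrees), then the opening, from 0 (shut) to 1 (fully open). A call has 1 to 20 rows; each row shifts and turns the commanded pose from where the row before left it, along the tool's axes as they then stand; what a row does not reach is not made up. A row lasts 1/10 s, in which the tool goes at most 50 mm and 8.59 degrees, less where a joint would pass 70% of its speed; a pose out of reach is approached as far as the arm can. A call is refused whole if a number of a shift passes 1 or a number of a turn 1, either way. A call with a gripper value outside its range is refused whole. The fingers move at their own pace and stop on an object; the grip force is fixed at half the most. Time passes only in rows, so rows that do not move let the fingers close. It gives the time, the measured TCP pose, the force, the opening and the grip force at its end, in the units of the state.
- ctrl.get_obs(): the state, without advancing time (a new reading comes with each control period).
- optics.get_image(name): name is "scene" or "top" or "wrist"; returns the picture (400x640x3 uint8, red, green, blue); there is no depth.
- optics.camera_model(name): a dict with "fov_y" (degrees; the focal length in pixels is half the picture's height over the tangent of half this angle, whatever the lens; pixels are square), "cx", "cy" (the principal point, pixels), "k1" (the pictures are not rectified: a ray, as slopes to the right and down, at radius r is drawn at 1 + k1 r^2 times it, then the intrinsics apply), "view" (4x4, takes a point from world to camera coordinates); the wrist camera has in their place "hand_eye" (4x4, takes a point from camera to tool coordinates, whose origin is the TCP and whose axes are the flange's). Camera axes: x right, y up, looking along -z (the intrinsics and any distortion apply to the point x, -y, -z); pixel columns grow to the right and rows downward; lengths in mm; the calibration is good to about 2 mm. A picture is of the moment at which its call begins: read the wrist's pose just before it. camera_model takes no time and is no camera call.
- ctrl.close_job(): hands the job in; it is judged then, once.
Trained networks look in the newest picture that a camera, given by its name, has taken for a name from the list of things; names that differ only in an ending like _2 or _b are one class to them, and where a whole thing is asked for, a point or a joint stands for the part that bears it (a point fixed in the world has none). Each returns a list of dicts, best first, with "conf" (0 to 1); they miss things now and then, are a little off and sometimes report something else, mostly with a low value. They report only what shows in the picture. A call takes as long as a camera call.
- optics.masks_of(target, camera): "pixels" (400x640 bool, what is visible of it) and "extent" ([centre column, centre row, width, height] in pixels, round what is visible of it).
The state is a dict: "t": time; "qpos": joint angles; "qvel": joint speeds; "joint_torque": joint torques, N m; "ee_pos": TCP position; "orientation": TCP orientation; "ft_force": force on the tool from outside, world axes, zero at the start; "moment": the same for the moment, N m; "width": finger opening in mm; "grasp_force": force on a finger pad.
Only numpy, scipy, OpenCV 4.12 (cv2) and the standard library are available. Lean on these libraries where they do the work, as an engineer would, in place of code of your own. Each camera call takes 0.05 s, during which the arm holds its last target. There are 200 camera calls.

## Task

Only one of the three orange battery cases in the cream caddy has batteries in it: feel by lifting which one is clearly heavier and stand it upright on the blue torch's black seat, centred and square to the seat, setting it down gently. The two empty cases must end up fully down in the caddy's pockets, and the salt shaker, bottle opener and dish are to be left alone.

Things in the scene. Friction and masses are not known exactly. Their poses are not given: they have to be found in the camera images.
- caddy: cream plastic battery caddy, immovable: box 150 x 290 x 50 mm (drawer stays shut) carrying a rack of three pockets side by side along its y, 93 mm apart. The rack and the cases in it lean 32 degrees, tops towards the caddy's -x (robot's side). Neighbouring cases are 9 mm apart: take one across its 34 mm thickness, tool in line with the slope. Origin: centre of underside; z up
- pocket_a (a point): foot centre of a case resting fully down in the left pocket (seen from the robot). Pocket 40 x 89 mm inside; measured along the slope its robot-side wall is 65 mm high, far wall 30 mm, side walls 40 mm, so a case's upper 55 mm stands free; cases go in and out along the slope
- pocket_b (a point): foot centre of a case resting fully down in the middle pocket (seen from the robot). Pocket 40 x 89 mm inside; measured along the slope its robot-side wall is 65 mm high, far wall 30 mm, side walls 40 mm, so a case's upper 55 mm stands free; cases go in and out along the slope
- pocket_c (a point): foot centre of a case resting fully down in the right pocket (seen from the robot). Pocket 40 x 89 mm inside; measured along the slope its robot-side wall is 65 mm high, far wall 30 mm, side walls 40 mm, so a case's upper 55 mm stands free; cases go in and out along the slope
- case_a: outwardly identical flat closed battery case, orange with black ends: 84 mm wide (own y), 34 mm thick (own x), 120 mm tall (own z), standing in a pocket of the caddy. Origin: centre of its foot (lower 34 x 84 mm end); z runs up its length, so the grip end is 120 mm along +z; it has no front or back. Can weigh 0.1 kg (empty) to 0.55 kg (with batteries)
- case_b: outwardly identical flat closed battery case, orange with black ends: 84 mm wide (own y), 34 mm thick (own x), 120 mm tall (own z), standing in a pocket of the caddy. Origin: centre of its foot (lower 34 x 84 mm end); z runs up its length, so the grip end is 120 mm along +z; it has no front or back. Can weigh 0.1 kg (empty) to 0.55 kg (with batteries)
- case_c: outwardly identical flat closed battery case, orange with black ends: 84 mm wide (own y), 34 mm thick (own x), 120 mm tall (own z), standing in a pocket of the caddy. Origin: centre of its foot (lower 34 x 84 mm end); z runs up its length, so the grip end is 120 mm along +z; it has no front or back. Can weigh 0.1 kg (empty) to 0.55 kg (with batteries)
- torch: blue block torch, immovable: body 110 x 130 x 40 mm, lamp head sticking out on its +x side (45 to 95 mm along x, up to 71 mm high). Origin: centre of underside; z up. On top a black raised seat, 40 (x) by 90 mm (y), its face 46 mm above the underside, its centre 10 mm to -x of the origin; a case stands on it with its 84 mm width along the torch's y
- torch_seat (a point): centre of the seat's upper face, where the centre of the case's foot goes; axes as the torch
- salt_shaker: glass salt shaker with a steel cap, 48 mm across, 75 mm tall, loose; origin: centre of the underside
- bottle_opener: flat steel bottle opener, 128 x 34 x 5 mm, lying loose, long along its own x; origin near its middle, underside
- dish: white ceramic dish, 110 mm across, 30 mm high, loose; origin: centre of the underside

How it is judged (in metres and radians):
At the end, for the whole second after the job is handed in: The case with batteries (over 2.5 N on the torch) stands at rest on the torch's seat, foot within 8 mm of its centre, under 0.12 rad from square, leaning under 0.08 rad; the other two rest in caddy pockets, foot within 12 mm of fully down, leaning with the rack (((distance between case_a and torch_seat below 0.008 m and angle between case_a's own z axis and vertical below 0.08 rad and angle between the x axis of case_a and the x axis of torch, either way round below 0.12 rad and z of case_a in the frame of torch below 0.049 m and linear speed of case_a below 0.01 m/s and contact force between case_a and torch above 2.5 N and ((distance between case_b and pocket_a below 0.012 m or distance between case_b and pocket_b below 0.012 m or distance between case_b and pocket_c below 0.012 m) and angle between the z axis of case_b and the z axis of caddy, either way round between 0.44 and 0.68 rad and linear speed of case_b below 0.01 m/s) and ((distance between case_c and pocket_a below 0.012 m or distance between case_c and pocket_b below 0.012 m or distance between case_c and pocket_c below 0.012 m) and angle between the z axis of case_c and the z axis of caddy, either way round between 0.44 and 0.68 rad and linear speed of case_c below 0.01 m/s)) or (distance between case_b and torch_seat below 0.008 m and angle between case_b's own z axis and vertical below 0.08 rad and angle between the x axis of case_b and the x axis of torch, either way round below 0.12 rad and z of case_b in the frame of torch below 0.049 m and linear speed of case_b below 0.01 m/s and contact force between case_b and torch above 2.5 N and ((distance between case_a and pocket_a below 0.012 m or distance between case_a and pocket_b below 0.012 m or distance between case_a and pocket_c below 0.012 m) and angle between the z axis of case_a and the z axis of caddy, either way round between 0.44 and 0.68 rad and linear speed of case_a below 0.01 m/s) and ((distance between case_c and pocket_a below 0.012 m or distance between case_c and pocket_b below 0.012 m or distance between case_c and pocket_c below 0.012 m) and angle between the z axis of case_c and the z axis of caddy, either way round between 0.44 and 0.68 rad and linear speed of case_c below 0.01 m/s)) or (distance between case_c and torch_seat below 0.008 m and angle between case_c's own z axis and vertical below 0.08 rad and angle between the x axis of case_c and the x axis of torch, either way round below 0.12 rad and z of case_c in the frame of torch below 0.049 m and linear speed of case_c below 0.01 m/s and contact force between case_c and torch above 2.5 N and ((distance between case_a and pocket_a below 0.012 m or distance between case_a and pocket_b below 0.012 m or distance between case_a and pocket_c below 0.012 m) and angle between the z axis of case_a and the z axis of caddy, either way round between 0.44 and 0.68 rad and linear speed of case_a below 0.01 m/s) and ((distance between case_b and pocket_a below 0.012 m or distance between case_b and pocket_b below 0.012 m or distance between case_b and pocket_c below 0.012 m) and angle between the z axis of case_b and the z axis of caddy, either way round between 0.44 and 0.68 rad and linear speed of case_b below 0.01 m/s)))); the robot touches nothing.
It fails at once if a bystander (salt shaker, bottle opener, dish) is moved more than 20 mm (distance of any of salt_shaker, bottle_opener, dish from where it was at the start of the episode above 0.02 m).
It fails at once if the salt shaker is tipped (angle between salt_shaker's own z axis and vertical above 0.5 rad).
It fails at once if a case is banged down on the torch (over 60 N) (contact force between any of case_a, case_b, case_c and torch above 60 N).
It also fails if it takes over 64 s, if anything falls off the work surface, if the arm or the gripper's body presses on something with over 40 N, if the wrist force passes 120 N, or if a joint passes its speed limit or range.

## Working session

There is one attempt and no reset: what is moved stays moved. The work goes in short steps, Python scripts to look and compute and a shell command to move; the robot and the scene stay as the last step left them, time stands still between calls to the robot, and variables do not carry over. Pictures are saved under pics/ and viewed, at most 10 in all, crops included, and the job is handed in when it is done.

```bash
mkdir -p pics; ls
cat > h.py <<'E'
import numpy as np,cv2
from scipy.spatial.transform import Rotation as R
from workcell import ctrl,optics
def save(cam,n):
    im=optics.get_image(cam); cv2.imwrite(f'pics/{n}.png',im[:,:,::-1]); return im
E
python3 - <<'E'
from h import *
for c in ['scene','top']:
    save(c,c+'0'); print(c,optics.camera_model(c))
    for t in ['caddy','case_a','torch','torch_seat','salt_shaker','bottle_opener','dish']:
        for d in optics.masks_of(t,c): print(t,round(d['conf'],2),np.round(d['extent'],1),d['pixels'].sum())
print(optics.camera_model('wrist'))
print(ctrl.get_obs())
E
```

```text
pics
scene {'fov_y': 53.00590932441315, 'cx': 320.2219958363274, 'cy': 197.76917386495737, 'k1': -0.062349057952841944, 'view': array([[-1.54793824e-01,  9.87831179e-01, -1.51140403e-02,
         1.87302400e+02],
       [-8.30172756e-01, -1.21764606e-01,  5.44046484e-01,
         4.25633012e+02],
       [ 5.35585724e-01,  9.67622999e-02,  8.38918941e-01,
        -1.20717139e+03],
       [ 0.00000000e+00,  0.00000000e+00,  0.00000000e+00,
         1.00000000e+00]])}
caddy 0.74 [302.7 229.7 149.2  86. ] 6083
caddy 0.39 [261.5 174.5  49.6  51.6] 2135
case_a 0.85 [349.4 203.   58.5  63.6] 2367
case_a 0.82 [262.7 173.   45.6  57.4] 2091
case_a 0.6 [304.2 188.6  53.8  60.3] 2235
case_a 0.52 [302.6 229.2 154.8  82.6] 5998
torch 0.7 [487.8 207.9  59.8  67.5] 3370
torch_seat 0.83 [488.1 206.8  62.8  67.6] 3468
salt_shaker 0.59 [396.5 159.   22.7  29.8] 528
bottle_opener 0.6 [197.4 158.6  33.1  40.9] 330
dish 0.58 [433.5 295.4  58.6  54. ] 2306
top {'fov_y': 53.635049096072684, 'cx': 322.3384948392911, 'cy': 198.6659693746811, 'k1': 0.025438831873706297, 'view': array([[-9.00025186e-03, -9.997
[... 1353 characters left out ...]
]])}
{'t': 0.8, 'qpos': array([ 1.17297272e+00,  4.23065076e-01,  1.62988682e+00, -3.09517861e-05,
        1.08860236e+00, -1.89842106e-02]), 'qvel': array([ 1.66770334e-04,  8.01199564e-05,  4.10249912e-04,  1.03584391e-03,
       -2.21932466e-04, -1.39927517e-03]), 'joint_torque': array([-2.01105950e-04, -5.44507134e+01, -2.74039775e+01,  6.43682107e-02,
        1.67502696e-02, -2.08472795e-05]), 'ee_pos': array([231.12400038, 580.68853984, 222.70207199]), 'orientation': array([5.91498661e-01, 3.08537117e+00, 5.00957600e-05]), 'ft_force': array([ 1.13453289, -0.24785812, -0.18813235]), 'moment': array([-0.04090023, -0.03211389,  0.03621988]), 'grasp_force': 0.0, 'width': 87.51324503436706}
```

Run:
```python
import cv2
a=cv2.imread('pics/top0.png')[100:300,100:500]; b=cv2.imread('pics/scene0.png')[110:340,170:550]
cv2.imwrite('pics/topc.png',cv2.resize(a,None,fx=2,fy=2,interpolation=2)); cv2.imwrite('pics/scenec.png',cv2.resize(b,None,fx=2,fy=2,interpolation=2))
```

```text
(no output)
```

View pics/topc.png

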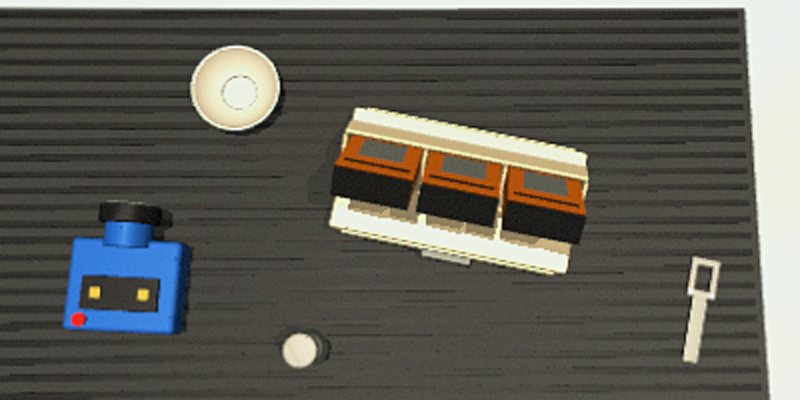

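View pics/scenec.png

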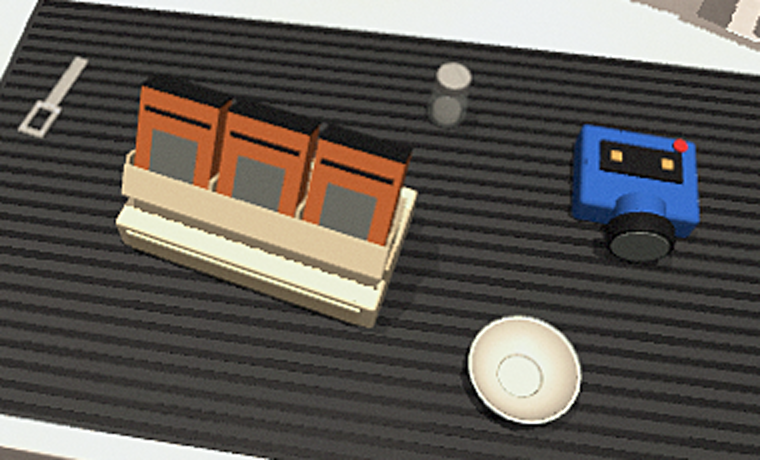

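```bash
cat >> h.py <<'E'
def proj(cam,P,T=None):
    m=optics.camera_model(cam) if isinstance(cam,str) else cam
    V=m['view'] if 'view' in m else np.linalg.inv(T@m['hand_eye'])
    p=np.atleast_2d(P)@V[:3,:3].T+V[:3,3]
    s=np.c_[p[:,0]/-p[:,2],-p[:,1]/-p[:,2]]
    s=s*(1+m['k1']*(s**2).sum(1,keepdims=True)); f=200/np.tan(np.radians(m['fov_y']/2))
    return s*f+[m['cx'],m['cy']]
def tcp():
    o=ctrl.get_obs(); T=np.eye(4); T[:3,:3]=R.from_rotvec(o['orientation']).as_matrix(); T[:3,3]=o['ee_pos']; return T
L=np.radians(32)
def caseR(yaw): return R.from_euler('z',yaw).as_matrix()@R.from_euler('y',-L).as_matrix()
def casepts(p,i,band=0):  # p=[x,y,z,yaw] of pocket b foot; i=+1 a,0 b,-1 c; far edge +y,-y, near edge +y,-y
    M=caseR(p[3]); q=np.array([[17,42,120-band],[17,-42,120-band],[-17,42,120],[-17,-42,120]],float)
    return (q+[0,93*i,0])@M.T+p[:3]
E
cat > fit0.py <<'E'
from h import *
from scipy.optimize import least_squares
top={1:[(335,166),(418,178),(332,194),(413,208)],0:[(424,179),(502,192),(419,212),(496,226)],-1:[(507,197),(583,208),(501,231),(578,243)]}
sc={1:[(408,161),(321,140),(413,147),(328,123)],0:[(313,134),(229,112),(318,124),(237,97)],-1:[(226,107),(143,88),(233,98),(150,73)]}
mt,ms=optics.camera_model('top'),optics.camera_model('scene')
def res(p,full=False):
    r=[]
    for i in (1,0,-1):
        P=casepts(p,i,p[4])
        r.append(proj(mt,P)-(np.array(top[i])/2+100)); r.append(proj(ms,P)-(np.array(sc[i])/2+[170,110]))
    r=np.array(r)
    return r if full else r.ravel()
s=least_squares(res,[600,-100,60,-0.15,5],loss='soft_l1'); print(np.round(s.x,3)); print(np.round(res(s.x,True),1).tolist())
tq=np.array([(160,279),(81,276),(157,311),(79,308)])/2+100
def rt(p):
    c,sn=np.cos(p[2]),np.sin(p[2]); q=np.array([[20,-45],[20,45],[-20,-45],[-20,45]])@np.array([[c,sn],[-sn,c]])+p[:2]
    return (proj(mt,np.c_[q,[46]*4])-tq).ravel()
t=least_squares(rt,[450,300,0]); print(np.round(t.x,3),np.round(t.fun,1))
E
python3 fit0.py
```

```text
[ 6.32808e+02 -1.35872e+02  6.56850e+01 -1.92000e-01  2.59600e+00]
[[[-0.4, -0.6], [-2.7, 0.7], [-0.9, 0.4], [-2.7, 0.6]], [[-1.5, 0.7], [-1.3, -1.1], [-0.4, -0.1], [0.2, 0.2]], [[-1.5, 1.0], [-1.2, 1.8], [-1.5, -0.6], [-1.3, -0.4]], [[-1.9, 0.6], [-1.2, -0.1], [0.9, -1.6], [1.4, 0.8]], [[0.5, 0.0], [1.9, 1.8], [0.4, -2.1], [0.7, -0.9]], [[-4.0, 1.1], [-1.7, -0.5], [-0.8, -0.9], [2.7, 1.1]]]
[ 4.82155e+02  2.71170e+02 -4.50000e-02] [-0.2 -0.6  0.6 -0.5 -0.2  0.4 -0.1  0.7]
```

```bash
cat >> h.py <<'E'
def mk(M,p): T=np.eye(4); T[:3,:3]=M; T[:3,3]=p; return T
def toolcase(p,i,h,dx=0,dy=0):  # tcp pose with TCP h mm above foot along case z of pocket i
    M=caseR(p[3]); Rt=np.c_[M[:,1],M[:,0],-M[:,2]]
    return mk(Rt,np.array(p[:3])+M@np.array([dx,93*i+dy,h]))
def plan(T0,T1,n=None,dec=2):
    from scipy.linalg import logm,expm
    D=np.linalg.inv(T0)@T1
    for k in range(n or 1,100):
        E=expm(np.real(logm(D))/k); r=np.r_[E[:3,3]/40,R.from_matrix(E[:3,:3]).as_rotvec()/np.radians(6)]
        if n or (abs(r).max()<=.97 and np.linalg.norm(r[:3])<1.1): break
    print(k,'rows of',np.round(r,dec).tolist()); return k,r
def apply(T,rows):
    for r in rows:
        T=T@mk(R.from_rotvec(np.array(r[3:6])*np.radians(6)).as_matrix(),np.array(r[:3])*40)
    return T
E
python3 - <<'E'
from h import *
p=[632.8,-135.9,65.7,-.192]
T0=tcp(); T1=toolcase(p,0,220); print(T1.round(2)); k,r=plan(T0,T1)
for j in range(0,k+1,4): print(apply(T0,[r]*j)[:3,3].round(0))
E
```

```text
[[ 1.9000e-01  8.3000e-01  5.2000e-01  5.1836e+02]
 [ 9.8000e-01 -1.6000e-01 -1.0000e-01 -1.1365e+02]
 [ 0.0000e+00  5.3000e-01 -8.5000e-01  2.5227e+02]
 [ 0.0000e+00  0.0000e+00  0.0000e+00  1.0000e+00]]
21 rows of [-0.96, -0.14, -0.01, -0.21, -0.18, 0.61]
[231. 581. 223.]
[357. 491. 227.]
[455. 371. 237.]
[519. 231. 248.]
[543.  78. 255.]
[528. -76. 254.]
```

```bash
A='[-0.96,-0.14,-0.01,-0.21,-0.18,0.61,1]'; true; python3 -m jog '[[-0.96,-0.14,-0.01,-0.21,-0.18,0.61,1],[-0.96,-0.14,-0.01,-0.21,-0.18,0.61,1],[-0.96,-0.14,-0.01,-0.21,-0.18,0.61,1],[-0.96,-0.14,-0.01,-0.21,-0.18,0.61,1],[-0.96,-0.14,-0.01,-0.21,-0.18,0.61,1],[-0.96,-0.14,-0.01,-0.21,-0.18,0.61,1],[-0.96,-0.14,-0.01,-0.21,-0.18,0.61,1],[-0.96,-0.14,-0.01,-0.21,-0.18,0.61,1],[-0.96,-0.14,-0.01,-0.21,-0.18,0.61,1],[-0.96,-0.14,-0.01,-0.21,-0.18,0.61,1],[-0.96,-0.14,-0.01,-0.21,-0.18,0.61,1],[-0.96,-0.14,-0.01,-0.21,-0.18,0.61,1],[-0.96,-0.14,-0.01,-0.21,-0.18,0.61,1],[-0.96,-0.14,-0.01,-0.21,-0.18,0.61,1],[-0.96,-0.14,-0.01,-0.21,-0.18,0.61,1],[-0.96,-0.14,-0.01,-0.21,-0.18,0.61,1],[-0.96,-0.14,-0.01,-0.21,-0.18,0.61,1],[-0.96,-0.14,-0.01,-0.21,-0.18,0.61,1],[-0.96,-0.14,-0.01,-0.21,-0.18,0.61,1],[-0.96,-0.14,-0.01,-0.21,-0.18,0.61,1]]'; python3 -m jog '[[-0.96,-0.14,-0.01,-0.21,-0.18,0.61,1],[0,0,0,0,0,0,1],[0,0,0,0,0,0,1]]'
python3 - <<'E'
from h import *
T=tcp(); np.save('Tw1.npy',T); print(T.round(3)); im=save('wrist','w1')
E
```

```text
t: 2.8
ee_pos: [528.6, -77.3, 260.0]
orientation: [2.007, 1.776, 0.463]
ft_force: [-0.3, -0.5, 0.1]
width: 87.9
grasp_force: 0.0
t: 3.1
ee_pos: [518.5, -114.0, 258.1]
orientation: [2.052, 1.695, 0.478]
ft_force: [0.5, -0.0, -0.4]
width: 88.0
grasp_force: 0.0
[[ 1.92000e-01  8.31000e-01  5.21000e-01  5.18512e+02]
 [ 9.81000e-01 -1.57000e-01 -1.10000e-01 -1.14024e+02]
 [-1.00000e-02  5.33000e-01 -8.46000e-01  2.58123e+02]
 [ 0.00000e+00  0.00000e+00  0.00000e+00  1.00000e+00]]
```

View pics/w1.png

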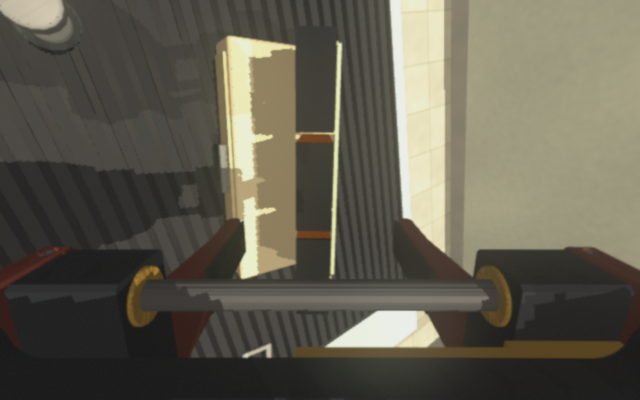

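Run:
```python
import cv2
im=cv2.imread('pics/w1.png').astype(int).sum(2)
for r in (40,80,120,155,185,215,250,268): print(r,im[r,288:346].tolist())
for c in (305,315,325): print(c,im[20:34,c].tolist(),im[126:148,c].tolist(),im[226:246,c].tolist())
c=cv2.imread('pics/w1.png')[15:290,280:350]; cv2.imwrite('pics/w1c.png',cv2.resize(cv2.convertScaleAbs(c,alpha=1.8,beta=20),None,fx=2.1,fy=2.1,interpolation=0))
```

```text
40 [199, 214, 218, 216, 214, 213, 208, 193, 186, 181, 182, 182, 183, 183, 182, 180, 180, 183, 180, 182, 176, 179, 178, 179, 182, 179, 176, 178, 179, 181, 179, 179, 179, 180, 176, 178, 181, 181, 182, 178, 182, 181, 183, 180, 183, 181, 183, 195, 234, 281, 272, 237, 227, 231, 232, 229, 225, 195]
80 [364, 364, 362, 362, 360, 356, 325, 266, 212, 195, 194, 193, 191, 192, 190, 192, 193, 190, 188, 191, 189, 188, 190, 190, 188, 188, 187, 186, 188, 188, 186, 189, 188, 186, 186, 187, 189, 185, 189, 188, 189, 191, 186, 189, 189, 188, 203, 301, 485, 618, 651, 613, 462, 269, 185, 199, 221, 233]
120 [366, 364, 363, 363, 363, 363, 348, 288, 219, 197, 190, 195, 191, 191, 191, 187, 188, 191, 190, 191, 187, 190, 188, 189, 189, 190, 188, 189, 189, 190, 188, 189, 191, 189, 191, 191, 190, 190, 190, 188, 189, 190, 191, 186, 193, 211, 338, 542, 640, 648, 580, 411, 277, 241, 237, 223, 199, 182]
155 [363, 363, 363, 362, 362, 361, 347, 289, 214, 178, 177, 176, 176, 177, 177, 174, 178, 174, 176, 175, 177, 175, 182, 183, 181, 182, 184, 180, 183, 183, 186, 183, 183, 183, 181, 183, 183, 184, 184, 187, 184, 184, 18
[... 1418 characters left out ...]
 179, 179, 179, 178, 175] [163, 161, 165, 167, 176, 198, 208, 212, 208, 208, 204, 186, 151, 143, 154, 161, 162, 159, 160, 162]
315 [224, 226, 228, 225, 221, 214, 193, 179, 176, 177, 175, 178, 176, 178] [188, 188, 191, 187, 191, 239, 377, 475, 340, 223, 221, 220, 219, 218, 221, 210, 199, 188, 186, 185, 187, 187] [161, 161, 162, 163, 172, 192, 204, 204, 204, 201, 197, 185, 153, 135, 153, 157, 156, 153, 155, 157]
325 [216, 214, 211, 209, 208, 200, 188, 179, 176, 178, 177, 177, 177, 177] [187, 187, 190, 189, 188, 221, 368, 493, 351, 223, 217, 215, 214, 212, 213, 209, 194, 183, 185, 187, 187, 186] [157, 157, 158, 158, 166, 181, 196, 201, 199, 198, 197, 182, 151, 136, 148, 154, 154, 156, 157, 154]
```

View pics/w1c.png

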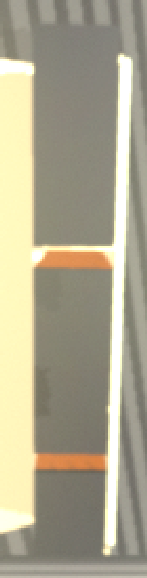

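```bash
cat > fit1.py <<'E'
from fit0 import *
T=np.load('Tw1.npy'); mw=optics.camera_model('wrist')
col=lambda A,B,r: A[0]+(B[0]-A[0])*(r-A[1])/(B[1]-A[1])
row=lambda A,B,c: A[1]+(B[1]-A[1])*(c-A[0])/(B[0]-A[0])
def rw(p):
    q={i:proj(mw,casepts(p,i),T) for i in (1,0,-1)}; r=[]
    for rr,i,l,rt in ((80,1,295.5,334.7),(120,1,295.6,333.7),(155,0,295.6,332.7),(185,0,295.6,331.8),(215,0,295.6,330.8),(250,-1,295.7,329.8)):
        r+=[col(q[i][2],q[i][3],rr)-l,col(q[i][0],q[i][1],rr)-rt]
    for i,a,b,v in ((1,0,2,25.5),(1,1,3,131.4),(0,0,2,141.8),(0,1,3,230.6),(-1,0,2,237.4)):
        r.append(row(q[i][a],q[i][b],315)-v)
    return np.array(r)
f=lambda p,w: np.r_[rw(p),w*res(p)]
for w in (0.001,.1,.3):
    s=least_squares(lambda p:f(p,w),s.x,loss='soft_l1'); print(w,s.x.round(3)); print(rw(s.x).round(1))
E
python3 fit1.py
```

```text
[ 6.32808e+02 -1.35872e+02  6.56850e+01 -1.92000e-01  2.59600e+00]
[[[-0.4, -0.6], [-2.7, 0.7], [-0.9, 0.4], [-2.7, 0.6]], [[-1.5, 0.7], [-1.3, -1.1], [-0.4, -0.1], [0.2, 0.2]], [[-1.5, 1.0], [-1.2, 1.8], [-1.5, -0.6], [-1.3, -0.4]], [[-1.9, 0.6], [-1.2, -0.1], [0.9, -1.6], [1.4, 0.8]], [[0.5, 0.0], [1.9, 1.8], [0.4, -2.1], [0.7, -0.9]], [[-4.0, 1.1], [-1.7, -0.5], [-0.8, -0.9], [2.7, 1.1]]]
[ 4.82155e+02  2.71170e+02 -4.50000e-02] [-0.2 -0.6  0.6 -0.5 -0.2  0.4 -0.1  0.7]
0.001 [ 6.31121e+02 -1.34478e+02  6.49320e+01 -2.08000e-01  4.05500e+00]
[-0.4  0.5 -0.4  0.3 -0.3  0.2 -0.2  0.2 -0.1  0.3 -0.2  0.2  0.3  0.1
 -0.1 -1.3  0.5]
0.1 [ 6.31170e+02 -1.34496e+02  6.48660e+01 -2.07000e-01  3.94900e+00]
[-0.4  0.5 -0.4  0.3 -0.3  0.2 -0.2  0.2 -0.1  0.3 -0.1  0.2  0.3  0.1
 -0.1 -1.3  0.5]
0.3 [ 6.31422e+02 -1.34621e+02  6.45240e+01 -2.05000e-01  3.41600e+00]
[-0.5  0.4 -0.4  0.2 -0.2  0.2 -0.1  0.2  0.   0.3  0.1  0.3  0.7  0.3
  0.1 -1.3  0.5]
```

```bash
cat >> h.py <<'E'
P=[631.2,-134.5,64.9,-.207]
E
python3 - <<'E'
from h import *
T0=tcp(); k,r=plan(T0,toolcase(P,0,80),4); print(k)
E
```

```text
4 rows of [0.01, -0.04, 0.9, 0.01, 0.0, 0.04]
4
```

```bash
python3 -m jog '[[0.01,-0.04,0.9,0.01,0,0.04,1],[0.01,-0.04,0.9,0.01,0,0.04,1],[0.01,-0.04,0.9,0.01,0,0.04,1],[0.01,-0.04,0.9,0.01,0,0.04,1],[0,0,0,0,0,0,1]]'
python3 - <<'E'
from h import *
T0=tcp(); plan(T0,toolcase(P,0,80),1,3);
E
python3 -m jog '[[0,0,0,0,0,0,0],[0,0,0,0,0,0,0],[0,0,0,0,0,0,0],[0,0,0,0,0,0,0],[0,0,0,0,0,0,0],[0,0,0,0,0,0,0],[0,0,0,0,0,0,0],[0,0,0,0,0,0,0]]'
```

```text
t: 3.65
ee_pos: [591.6, -125.8, 134.9]
orientation: [2.079, 1.696, 0.473]
ft_force: [-0.1, -0.1, -0.3]
width: 87.5
grasp_force: 0.0
1 rows of [-0.01, -0.068, 0.023, -0.157, -0.037, 0.037]
t: 4.45
ee_pos: [590.4, -127.4, 138.2]
orientation: [2.078, 1.691, 0.475]
ft_force: [0.2, 0.4, -0.9]
width: 33.7
grasp_force: 30.0
```

```bash
cat > w.py <<'E'
from h import *
o=ctrl.get_obs(); print(o['ft_force'].round(2),o['moment'].round(2),o['joint_torque'].round(2),o['width'].round(1),o['grasp_force'])
E
python3 w.py; python3 -m jog '[[0,0,-0.35,0,0,0,0],[0,0,-0.35,0,0,0,0],[0,0,0,0,0,0,0],[0,0,0,0,0,0,0],[0,0,0,0,0,0,0],[0,0,0,0,0,0,0]]'; python3 w.py;python3 -m jog '[[0,0,0,0,0,0,0]]' ; python3 w.py; python3 -c "
from h import *
plan(tcp(),toolcase(P,0,108),1,3)"
```

```text
t: 5.05
ee_pos: [576.4, -124.5, 161.7]
orientation: [2.078, 1.691, 0.475]
ft_force: [0.0, -0.7, -1.9]
width: 34.1
grasp_force: 30.0
t: 5.15
ee_pos: [576.4, -124.5, 161.8]
orientation: [2.078, 1.691, 0.475]
ft_force: [-0.6, -1.0, -1.4]
width: 34.0
grasp_force: 30.0
1 rows of [0.036, -0.101, 0.093, -0.115, -0.02, 0.017]Traceback (most recent call last):
  File "w.py", line 2, in <module>
    o=ctrl.get_obs(); print(o['ft_force'].round(2),o['moment'].round(2),o['joint_torque'].round(2),o['width'].round(1),o['grasp_force'])
                                                                                                   ^^^^^^^^^^^^^^^^
AttributeError: 'float' object has no attribute 'round'
Traceback (most recent call last):
  File "w.py", line 2, in <module>
    o=ctrl.get_obs(); print(o['ft_force'].round(2),o['moment'].round(2),o['joint_torque'].round(2),o['width'].round(1),o['grasp_force'])
                                                                                                   ^^^^^^^^^^^^^^^^
AttributeError: 'float' object has no attribute 'round'
Traceback (most recent call last):
  File "w.py", line 2, in <module>
    o=ctrl.get_obs(); print(o['ft_force'].round(2),o['moment'].round(2),o['joint_torque'].round(2),o['width'].round(1),o['grasp_force'])
                                                                                                   ^^^^^^^^^^^^^^^^
AttributeError: 'float' object has no attribute 'round'
```

```bash
sed -i "s/o\['width'\].round(1)/o['width']/" w.py; python3 -m jog '[[0,0,0.2,0,0,0,0],[0,0,0.2,0,0,0,0],[0,0,0.2,0,0,0,0],[0,0,0.1,0,0,0,0],[0,0,0,0,0,0,0],[0,0,0,0,0,0,1],[0,0,0,0,0,0,1],[0,0,0,0,0,0,1],[0,0,0,0,0,0,1],[0,0,0,0,0,0,1],[0,0,0,0,0,0,1]]'; python3 w.py; python3 -m jog '[[0,0,-0.7,0,0,0,1],[0,0,-0.8,0,0,0,1],[0,0,0,0,0,0,1]]'
python3 -c "
from h import *
T=tcp();plan(T,toolcase(P,1,140),3); plan(T,toolcase(P,1,140),3,3); plan(T,toolcase(P,0,140),1,3)"
```

```text
t: 6.25
ee_pos: [590.7, -127.4, 138.5]
orientation: [2.077, 1.69, 0.475]
ft_force: [-0.3, 0.0, 0.1]
width: 78.3
grasp_force: 0.0
[-0.27  0.04  0.13] [-0.03  0.32  0.02] [ 0.000e+00 -4.280e+01 -1.828e+01  9.000e-02 -1.960e+00  4.000e-02] 78.34081946765454 0.0
t: 6.55
ee_pos: [560.1, -121.2, 192.4]
orientation: [2.074, 1.688, 0.478]
ft_force: [-0.2, 0.6, 0.2]
width: 87.7
grasp_force: 0.0
3 rows of [0.79, -0.05, 0.06, -0.02, -0.01, 0.01]
3 rows of [0.788, -0.051, 0.055, -0.023, -0.006, 0.006]
1 rows of [0.039, -0.155, 0.163, -0.07, -0.018, 0.019]
```

```bash
python3 -m jog '[[0.79,-0.05,0.05,-0.02,-0.01,0.01,1],[0.79,-0.05,0.05,-0.02,-0.01,0.01,1],[0.79,-0.05,0.05,-0.02,-0.01,0.01,1],[0,0,0,0,0,0,1],[0,0,0,0,0,0,1]]'
python3 -c "
from h import *
T=tcp();plan(T,toolcase(P,1,140),1,3); print(T.round(3),toolcase(P,1,140).round(3));plan(T,toolcase(P,1,80),2,3)"
```

```text
t: 7.05
ee_pos: [574.6, -42.9, 181.7]
orientation: [2.076, 1.688, 0.474]
ft_force: [0.5, -0.3, 0.3]
width: 88.0
grasp_force: 0.0
1 rows of [0.374, 0.027, -0.04, -0.09, 0.001, 0.015]
[[ 2.04000e-01  8.35000e-01  5.11000e-01  5.74561e+02]
 [ 9.79000e-01 -1.74000e-01 -1.07000e-01 -4.28730e+01]
 [-1.00000e-03  5.22000e-01 -8.53000e-01  1.81704e+02]
 [ 0.00000e+00  0.00000e+00  0.00000e+00  1.00000e+00]] [[ 2.06000e-01  8.30000e-01  5.19000e-01  5.77709e+02]
 [ 9.79000e-01 -1.74000e-01 -1.09000e-01 -2.82380e+01]
 [ 0.00000e+00  5.30000e-01 -8.48000e-01  1.83627e+02]
 [ 0.00000e+00  0.00000e+00  0.00000e+00  1.00000e+00]]
2 rows of [0.187, 0.019, 0.73, -0.045, 0.001, 0.007]
```

```bash
python3 -m jog '[[0.37,0.03,-0.04,-0.09,0,0.02,1],[0,0,0.5,0,0,0,1],[0,0,0.5,0,0,0,1],[0,0,0.3,0,0,0,1],[0,0,0,0,0,0,1]]'
python3 -c "
from h import *
plan(tcp(),toolcase(P,1,80),1,3)"
```

```text
t: 7.55
ee_pos: [604.5, -36.0, 138.6]
orientation: [2.075, 1.677, 0.479]
ft_force: [-0.2, 0.9, -0.5]
width: 88.0
grasp_force: 0.0
1 rows of [0.052, 0.008, 0.178, -0.014, 0.021, -0.031]
```

```bash
python3 -m jog '[[0.05,0.01,0.18,-0.01,0.02,-0.03,1],[0,0,0,0,0,0,0],[0,0,0,0,0,0,0],[0,0,0,0,0,0,0],[0,0,0,0,0,0,0],[0,0,0,0,0,0,0],[0,0,0,0,0,0,0],[0,0,0,0,0,0,0],[0,0,0,0,0,0,0]]'; python3 w.py; python3 -m jog '[[0,0,-0.35,0,0,0,0],[0,0,-0.35,0,0,0,0],[0,0,0,0,0,0,0],[0,0,0,0,0,0,0],[0,0,0,0,0,0,0],[0,0,0,0,0,0,0]]'; python3 w.py;python3 -m jog '[[0,0,0,0,0,0,0]]' ; python3 w.py; python3 -c "
from h import *
plan(tcp(),toolcase(P,1,108),1,3)"
```

```text
t: 8.45
ee_pos: [609.1, -33.6, 134.4]
orientation: [2.069, 1.681, 0.485]
ft_force: [-0.9, 1.2, 1.2]
width: 33.3
grasp_force: 30.0
[-0.94  1.18  1.2 ] [0.02 0.33 0.03] [-1.200e-01 -4.309e+01 -1.834e+01 -1.800e-01 -1.280e+00  3.000e-02] 33.34001748442628 29.96670107182581
t: 9.05
ee_pos: [594.8, -30.7, 157.6]
orientation: [2.069, 1.681, 0.484]
ft_force: [2.4, -0.2, -3.4]
width: 34.0
grasp_force: 30.0
[ 2.44 -0.22 -3.44] [0.1  0.36 0.01] [  0.15 -43.   -19.71  -0.29  -1.62   0.  ] 33.98484499808158 29.99753214418888
t: 9.15
ee_pos: [594.7, -30.6, 157.6]
orientation: [2.069, 1.681, 0.484]
ft_force: [2.8, -0.3, -4.5]
width: 33.8
grasp_force: 30.0
[ 2.85 -0.33 -4.47] [-0.02  0.34 -0.04] [  0.21 -43.57 -19.69  -0.27  -1.61  -0.  ] 33.75249009256658 29.997453466057777
1 rows of [-0.029, -0.019, 0.021, 0.014, -0.008, 0.003]
```

```bash
python3 -m jog '[[0,0,-0.5,0,0,0,0],[0,0,-0.6,0,0,0,0],[0,0,-0.6,0,0,0,0],[0,0,-0.5,0,0,0,0],[0,0,0,0,0,0,0],[0,0,0,0,0,0,0],[0,0,0,0,0,0,0],[0,0,0,0,0,0,0]]'; python3 w.py; python3 -m jog '[[0,0,0,0,0,0,0]]' ;python3 w.py;  python3 -c "
from h import *
yaw=-.045
c,s=np.cos(yaw),np.sin(yaw)
Rt=np.array([[-s,c,0],[c,s,0],[0,0,-1.]])
seat=np.array([482.2,271.2,46])
T0=tcp();T1=mk(Rt,seat+[0,0,184]+Rt[:,0]*-130);k,r=plan(T0,T1,9)
for j in range(k+1): print(apply(T0,[r]*j)[:3,3].round(0), (apply(T0,[r]*j)@[0,0,80,1])[:3].round(0))"
```

```text
t: 9.95
ee_pos: [548.6, -21.2, 231.4]
orientation: [2.07, 1.681, 0.482]
ft_force: [0.3, -0.5, -4.6]
width: 33.8
grasp_force: 30.0
[ 0.34 -0.52 -4.58] [ 0.08  0.8  -0.01] [ 3.000e-02 -3.553e+01 -2.632e+01 -4.100e-01 -2.560e+00  4.000e-02] 33.78759261800436 29.99973189085722
t: 10.05
ee_pos: [548.7, -21.2, 231.6]
orientation: [2.07, 1.681, 0.483]
ft_force: [-0.4, -0.2, -5.0]
width: 33.8
grasp_force: 30.0
[-0.4  -0.16 -4.95] [ 0.07  0.79 -0.02] [ 1.000e-02 -3.525e+01 -2.629e+01 -4.100e-01 -2.560e+00  4.000e-02] 33.76360642681297 29.999729432165623
9 rows of [0.42, -0.25, -0.08, 0.59, 0.05, -0.17]
[549. -21. 232.] [590. -30. 164.]
[542.  -3. 229.] [580. -10. 159.]
[535.  16. 227.] [568.  10. 154.]
[528.  34. 225.] [556.  29. 151.]
[520.  52. 225.] [544.  48. 148.]
[512.  71. 224.] [531.  67. 147.]
[503.  88. 225.] [518.  86. 146.]
[494. 106. 226.] [504. 105. 146.]
[486. 124. 228.] [490. 123. 148.]
[476. 141. 230.] [476. 141. 150.]
```

```bash
python3 -m jog '[[0.42,-0.25,-0.08,0.59,0.05,-0.17,0],[0.42,-0.25,-0.08,0.59,0.05,-0.17,0],[0.42,-0.25,-0.08,0.59,0.05,-0.17,0],[0.42,-0.25,-0.08,0.59,0.05,-0.17,0],[0.42,-0.25,-0.08,0.59,0.05,-0.17,0],[0.42,-0.25,-0.08,0.59,0.05,-0.17,0],[0.42,-0.25,-0.08,0.59,0.05,-0.17,0],[0.42,-0.25,-0.08,0.59,0.05,-0.17,0],[0.42,-0.25,-0.08,0.59,0.05,-0.17,0],[0,0,0,0,0,0,0],[0,0,0,0,0,0,0],[0,0,0,0,0,0,0]]'
python3 - <<'E'
from h import *
T=tcp(); np.save('Tw2.npy',T); print(T.round(3)); im=save('wrist','w2')
E
```

```text
t: 11.25
ee_pos: [476.5, 140.3, 230.9]
orientation: [2.266, 2.173, 0.005]
ft_force: [-0.4, -0.3, -4.9]
width: 34.0
grasp_force: 30.0
[[ 4.20000e-02  9.99000e-01  4.00000e-03  4.76523e+02]
 [ 9.99000e-01 -4.20000e-02  1.00000e-03  1.40342e+02]
 [ 1.00000e-03  4.00000e-03 -1.00000e+00  2.30917e+02]
 [ 0.00000e+00  0.00000e+00  0.00000e+00  1.00000e+00]]
```

View pics/w2.png

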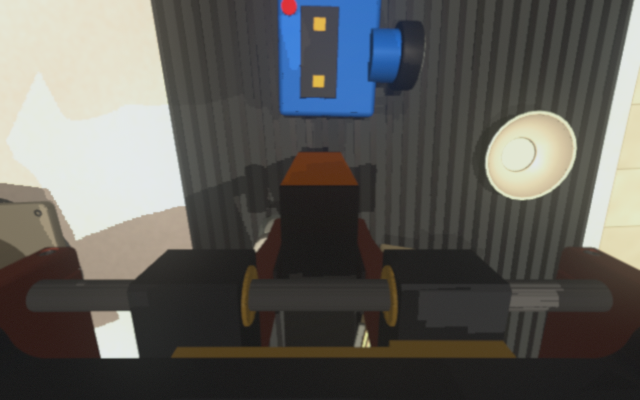

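Run:
```python
from h import *
from scipy.optimize import least_squares
im=cv2.imread('pics/w2.png').astype(int); T=np.load('Tw2.npy'); m=optics.camera_model('wrist')
b,g,r=im[:,:,0],im[:,:,1],im[:,:,2]
blue=(b-r)
for rr in (30,50,70,90): print(rr,blue[rr,296:304].tolist(),blue[rr,333:343].tolist())
for c in (308,330): print(c,blue[2:12,c].tolist(),blue[92:102,c].tolist())
oran=r-b
for rr in (156,165,175,183): print(rr,[int(x) for x in (np.where(oran[rr,270:370]>40)[0][[0,-1]]+270)], oran[rr,315])
for c in (305,320,335): print(c,oran[147:160,c].tolist(),oran[180:192,c].tolist())
```

```text
30 [156, 155, 154, 140, 90, 29, 6, 5] [10, 9, 10, 12, 39, 97, 129, 138, 138, 138]
50 [154, 155, 155, 148, 101, 34, 6, 4] [9, 9, 10, 24, 69, 115, 134, 139, 138, 137]
70 [139, 138, 137, 126, 85, 28, 5, 3] [6, 6, 9, 43, 101, 131, 138, 138, 139, 139]
90 [136, 136, 132, 110, 64, 18, 4, 3] [5, 6, 33, 94, 129, 137, 137, 137, 137, 138]
308 [136, 136, 128, 93, 40, 12, 9, 8, 9, 9] [2, 3, 3, 2, 15, 72, 125, 136, 135, 135]
330 [138, 138, 135, 116, 70, 27, 14, 12, 12, 12] [4, 4, 4, 3, 6, 26, 82, 126, 136, 137]
156 [296, 342] 74
165 [291, 347] 66
175 [286, 352] 67
183 [281, 356] 70
305 [1, 0, 0, 1, 15, 48, 67, 71, 73, 72, 74, 74, 72] [71, 72, 73, 74, 60, 29, 9, 3, 4, 5, 5, 5]
320 [1, -1, -2, -2, 15, 47, 66, 71, 71, 70, 71, 73, 73] [69, 71, 73, 72, 60, 31, 10, 4, 3, 4, 3, 4]
335 [2, 1, 2, 3, 14, 45, 66, 70, 71, 70, 71, 70, 71] [71, 71, 71, 70, 62, 31, 8, 3, 4, 5, 4, 4]
```

```bash
cat > fit2.py <<'E'
from h import *
from scipy.optimize import least_squares
T=np.load('Tw2.npy'); m=optics.camera_model('wrist')
col=lambda A,B,r: A[0]+(B[0]-A[0])*(r-A[1])/(B[1]-A[1])
row=lambda A,B,c: A[1]+(B[1]-A[1])*(c-A[0])/(B[0]-A[0])
def rs(p):
    c,s=np.cos(p[2]),np.sin(p[2]); q=np.array([[20,-45],[20,45],[-20,-45],[-20,45]])@np.array([[c,s],[-s,c]])+p[:2]
    q=proj(m,np.c_[q,[46]*4],T)
    return [col(q[2],q[3],y)-x for y,x in ((30,300.1),(50,300.3),(70,300.2),(90,299.9))]+[col(q[0],q[1],y)-x for y,x in ((30,337.5),(50,337),(70,336.5),(90,335.6))]+[row(q[1],q[3],308)-5.4,row(q[1],q[3],330)-6,row(q[0],q[2],308)-97,row(q[0],q[2],330)-97.8]
s=least_squares(rs,[482,271,-.045]); print('seat',s.x.round(3),s.fun.round(1))
def rc(p): # h,ex,ey,a
    M=R.from_rotvec([p[3],0,0]).as_matrix()
    q=np.array([[42+p[1],-17,-(120-p[0])],[42+p[1],17,-(120-p[0])],[42+p[1],-17,p[0]],[42+p[1],17,p[0]]])@M.T+[0,p[2],0]
    q=proj(m,q@T[:3,:3].T+T[:3,3],T)
    return [col(q[0],q[2],y)-x+.5 for y,x in ((156,296),(165,291),(175,286),(183,281))]+[col(q[1],q[3],y)-x-.5 for y,x in ((156,342),(165,347),(175,352),(183,356))]+[(q[0]+q[1])[1]/2-184.6,(q[2]+q[3])[1]/2-151.8]
c=least_squares(rc,[80,0,0,0]); print('case',c.x.round(3),np.round(c.fun,1))
E
python3 fit2.py
```

```text
seat [ 4.81768e+02  2.72345e+02 -6.20000e-02] [-0.1 -0.3 -0.3 -0.1  0.4  0.2  0.   0.2  0.3  0.2 -0.1 -0.4]
case [ 8.3913e+01 -1.7760e+00 -6.3600e-01 -3.0000e-03] [ 0.1  0.2 -0.3  0.4  0.1 -0.3 -0.1 -0.   0.4 -1.4]
```

```bash
cat >> h.py <<'E'
def seatT(z,yaw=-.056,xy=(481.9,272.0),ex=-1.6,ey=-.5):
    c,s=np.cos(yaw),np.sin(yaw); Rt=np.array([[-s,c,0],[c,s,0],[0,0,-1.]])
    return mk(Rt,np.r_[xy,z]-Rt@[ex,ey,0])
E
python3 -c "
from h import *
T0=tcp(); plan(T0,seatT(220),5); plan(seatT(220),seatT(150),3)"
```

```text
5 rows of [0.67, -0.0, 0.06, 0.01, -0.0, 0.03]
3 rows of [-0.0, 0.0, 0.58, 0.0, 0.0, 0.0]
```

```bash
python3 -m jog '[[0.67,0,0.06,0.01,0,0.03,0],[0.67,0,0.06,0.01,0,0.03,0],[0.67,0,0.06,0.01,0,0.03,0],[0.67,0,0.06,0.01,0,0.03,0],[0.67,0,0.06,0.01,0,0.03,0],[0,0,0.5,0,0,0,0],[0,0,0.5,0,0,0,0],[0,0,0.5,0,0,0,0],[0,0,0,0,0,0,0],[0,0,0,0,0,0,0]]'
python3 -c "
from h import *
T0=tcp(); plan(T0,seatT(142),4,3);plan(T0,seatT(142),1,3)"; python3 w.py
```

```text
t: 12.3
ee_pos: [483.0, 274.5, 159.6]
orientation: [-2.283, -2.155, 0.001]
ft_force: [0.7, -0.5, -5.4]
width: 33.8
grasp_force: 30.0
4 rows of [-0.006, -0.002, 0.11, -0.005, -0.002, -0.004]
1 rows of [-0.024, -0.01, 0.441, -0.019, -0.01, -0.017]
[ 0.75 -0.54 -5.41] [-0.05  0.02 -0.  ] [ 7.000e-02 -5.046e+01 -2.379e+01  6.000e-02  2.000e-02 -0.000e+00] 33.841438178740184 29.99997340142727
```

```bash
python3 -m jog '[[-0.01,0,0.15,-0.01,0,-0.01,0],[-0.01,0,0.15,0,0,0,0],[0,0,0.15,0,0,0,0],[0,0,0.1,0,0,0,0],[0,0,0.05,0,0,0,0],[0,0,0.05,0,0,0,0],[0,0,0,0,0,0,0]]'; python3 -m jog '[[0,0,0.03,0,0,0,0],[0,0,0.03,0,0,0,0],[0,0,0,0,0,0,0]]';python3 -m jog '[[0,0,0.03,0,0,0,0],[0,0,0.03,0,0,0,0],[0,0,0,0,0,0,0]]'
```

```text
t: 13.0
ee_pos: [482.7, 274.1, 133.3]
orientation: [-2.282, -2.157, -0.0]
ft_force: [-0.1, 0.2, -4.6]
width: 34.0
grasp_force: 30.0
t: 13.3
ee_pos: [482.8, 274.1, 131.1]
orientation: [-2.282, -2.157, -0.001]
ft_force: [0.0, 0.2, -4.6]
width: 33.6
grasp_force: 30.0
t: 13.6
ee_pos: [482.9, 274.2, 129.1]
orientation: [-2.282, -2.157, -0.001]
ft_force: [-1.4, -0.8, 0.3]
width: 33.9
grasp_force: 30.0
```

```bash
python3 -m jog '[[0,0,0.02,0,0,0,0],[0,0,0,0,0,0,0]]'
python3 - <<'E'
from h import *
a=save('scene','s2')[130:300,420:600]; w=save('wrist','w3')[:200,220:420]
i=np.hstack([cv2.resize(a,(424,400),interpolation=2),cv2.resize(w,(376,376)).copy()[:376] if 0 else cv2.copyMakeBorder(cv2.resize(w,(376,376),interpolation=2),0,24,0,0,0)])
cv2.imwrite('pics/chk.png',i[:,:,::-1])
E
```

```text
t: 13.8
ee_pos: [482.9, 274.2, 129.0]
orientation: [-2.282, -2.157, -0.001]
ft_force: [-3.3, -3.6, 7.4]
width: 33.8
grasp_force: 30.0
```

View pics/chk.png

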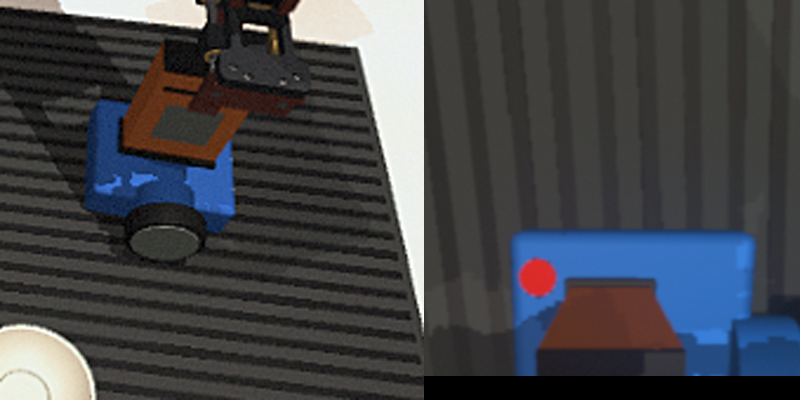

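```bash
python3 -m jog '[[0,0,-0.02,0,0,0,0],[0,0,0,0,0,0,0],[0,0,0,0,0,0,1],[0,0,0,0,0,0,1],[0,0,0,0,0,0,1],[0,0,0,0,0,0,1],[0,0,0,0,0,0,1],[0,0,0,0,0,0,1],[0,0,-0.2,0,0,0,1],[0,0,-0.4,0,0,0,1],[0,0,-0.8,0,0,0,1],[0,0,-0.8,0,0,0,1],[0,0,-0.8,0,0,0,1],[0,0,-0.8,0,0,0,1],[0,0,0,0,0,0,1],[0,0,0,0,0,0,1]]'
python3 - <<'E'
from h import *
np.save('Tw4.npy',tcp()); w=save('wrist','w4'); t=save('top','t4')[150:300,120:420]; s=save('scene','s4')[130:280,220:560]
i=np.vstack([np.hstack([cv2.resize(t,(600,300)),w[40:240,220:420][:, :] if 0 else cv2.resize(w[0:300,220:420],(200,300))]),cv2.resize(s,(680,300)) if 0 else cv2.resize(s,(800,300))])
cv2.imwrite('pics/chk2.png',i[:,:,::-1])
E
```

```text
t: 15.5
ee_pos: [483.1, 274.1, 281.8]
orientation: [-2.282, -2.158, -0.004]
ft_force: [-0.0, -0.2, -0.4]
width: 88.0
grasp_force: 0.0
```

View pics/chk2.png

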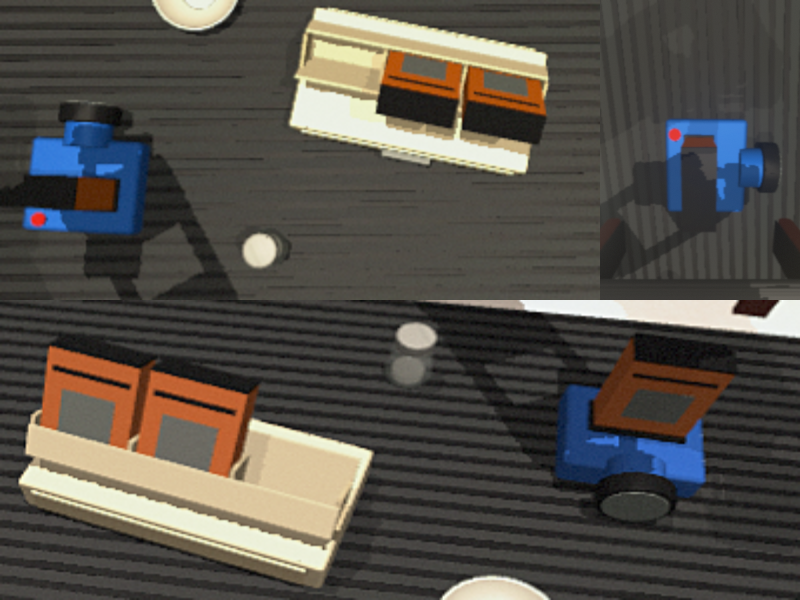

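Run:
```python
from h import *
a=cv2.imread('pics/scene0.png').astype(int);b=cv2.imread('pics/s4.png').astype(int)
d=abs(a-b).sum(2)
print('b',(d[150:215,285:322]>80).sum(),'c',(d[145:205,240:280]>80).sum())
# case top on seat: predicted end-face outline vs black blob in wrist view
T=np.load('Tw4.npy'); c,s=np.cos(-.06),np.sin(-.06)
q=np.array([[17,42],[17,-42],[-17,-42],[-17,42]])@np.array([[c,s],[-s,c]])+[481.9,272]
print('top face pred',proj('wrist',np.c_[q,[166]*4],T).round(1).tolist(),'foot +y',proj('wrist',np.c_[q[[0,3]],[46,46]],T).round(1).tolist())
w=cv2.imread('pics/w4.png').astype(int); o=(w[:,:,2]-w[:,:,0])>25
ys,xs=np.where(o[120:200,290:345]); 
for y in range(132,156,3):
    x=np.where(o[y,290:345])[0]; print(y,(x[[0,-1]]+290).tolist() if len(x) else None)
v=w.sum(2); print([ (y,v[y,290:345].tolist()) for y in (175,)]); print(v[125:220,320].tolist())
```

```text
b 119 c 0
top face pred [[336.6, 146.8], [335.0, 230.5], [301.3, 230.4], [300.3, 146.7]] foot +y [[331.3, 136.7], [305.7, 136.6]]
132 [290, 299]
135 [290, 300]
138 [290, 331]
141 [305, 332]
144 [304, 333]
147 None
150 None
153 None
[(175, [246, 253, 250, 252, 255, 254, 253, 253, 253, 247, 225, 185, 154, 146, 146, 146, 148, 147, 149, 145, 150, 148, 144, 147, 149, 146, 147, 148, 150, 149, 151, 147, 149, 159, 183, 206, 214, 222, 224, 225, 220, 225, 224, 224, 222, 229, 235, 246, 248, 251, 251, 250, 249, 248, 249])]
[378, 379, 377, 376, 376, 374, 374, 372, 357, 297, 215, 189, 180, 193, 199, 201, 200, 201, 199, 199, 200, 192, 179, 197, 198, 197, 198, 199, 211, 231, 235, 231, 231, 226, 213, 181, 168, 163, 162, 155, 156, 164, 178, 207, 193, 163, 152, 149, 149, 151, 151, 149, 148, 146, 149, 145, 146, 147, 144, 147, 145, 145, 144, 146, 146, 145, 144, 148, 145, 147, 145, 148, 144, 146, 141, 142, 148, 144, 143, 139, 142, 140, 139, 137, 144, 139, 142, 141, 142, 138, 136, 140, 139, 138, 134]
```

Run:
```python
from h import *
a=cv2.imread('pics/scene0.png').astype(int);b=cv2.imread('pics/s4.png').astype(int)
d=abs(a-b).sum(2)[150:215,282:328]>80; print(d.sum(0).tolist())
A=a[155:200,288:316].astype(np.float32);B=b[155:200,288:316].astype(np.float32)
print(cv2.phaseCorrelate(A.sum(2),B.sum(2)))
```

```text
[0, 0, 1, 2, 2, 3, 4, 4, 4, 4, 5, 2, 4, 4, 3, 4, 3, 3, 2, 4, 6, 2, 4, 4, 2, 4, 3, 3, 3, 4, 3, 2, 4, 4, 2, 4, 4, 2, 1, 1, 2, 10, 13, 17, 23, 26]
((-0.20168397673032068, -0.058386837608900066), 1.0011508775640416)
```

```bash
python3 -c "
from h import *
print(ctrl.close_job())"
```

```text
the job is handed in; nothing more can be done
None
```

I stood case_a (about 5 N when lifted clear, against about 1.5 N for case_b) upright and centred on the torch's seat. The other two are in their caddy pockets: case_b was lifted and put back, and case_c was never lifted or weighed. The job is handed in, with no verdict returned.

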